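# Take the pinion shaft out of the bench centre and hold it to the inspection camera

### The job

The pinion shaft in the bench centre is due a look at its teeth under the inspection camera: flip the tailstock's cam lever right over to free it, slide the tailstock back to its stop, lift the shaft out of the vee rests, and hold its toothed end face in the air 9 cm in front of the camera's lens, centred on the lens and square to it. Finish while still holding it there, motionless; never force the tailstock while it is locked, never drop the shaft, and leave the camera and everything else on the desk where it stands.

Things in the scene. Friction and masses are not known exactly. Their poses are not given: they have to be found in the camera images.
- bench: bench centre, a low grey bed 64 mm wide (own x), 360 mm long (own y, -220 to +140 mm), top 22 mm above the desk, fixed. Origin on the desk below the shaft's middle, z up, y from tailstock to headstock. Headstock block at y = 88 to 128 mm, 88 mm high with its screw; its end stop reaches to y = 75 mm
- vee_axis (a point): point on the bench, 62 mm above the desk, where the shaft's origin rests, midway along the vee axis. The vee rests stand at bench y = -45 and +40 mm, 16 mm long at the foot, 10 mm above, 50 mm wide, tops 75 mm above the desk; between them the space beside and below the shaft is free down to the bed
- tailstock (a joint): how far the tailstock has slid back along the bench's -y, m: 0 = its bell surrounds the last 14 mm of the shaft, which cannot be lifted out; 0.045 = at its back stop. Freed it slides with about 3 N; locked it stays put under any reasonable push. Block 44 mm wide, 44 mm long, 88 mm high, its middle at bench y = -118 mm at 0
- tailstock_bell (a point): centre of the open mouth of the tailstock's bell centre (27 mm outside, 17 mm inside), 62 mm above the desk; moves with the tailstock
- cam_lever (a joint): cam lever's angle, rad: near 0 = locked, leaning 40 degrees from upright towards the shaft (bench +y); 1.4 = freed, at its stop, leaning 40 degrees away. Below about 0.7 its cam keeps a clamp shoe keyed into the bed. It turns about the bench's x, stays where it is left, takes about 2 N at the knob; at its stop, a further push on it slides the freed tailstock
- lever_knob (a point): centre of the 18 mm black ball on the cam lever, 95 mm from the lever's axis; the axis is 50 mm above the desk through the middle of the tailstock block. The ball is on the robot's side of the block, at bench x = -34 mm, 123 mm above the desk at either end of its swing and 145 mm when upright
- shaft: steel pinion shaft, 148 mm long, 0.3 kg, lying in the vees. Origin on its axis, in the middle of the plain 20 mm thick land (own y -30 to +30 mm), about 5 mm from its balance point: grip here. Own y points to the toothed end (pinion 28 mm across, y = 52 to 70 mm); 12 mm thread at the other end; 16 mm journals; 26 mm collar at y = -36 to -30 mm
- toothed_face (a point): centre of the shaft's toothed end face, 70 mm from the shaft's origin along its own +y
- threaded_end (a point): centre of the shaft's threaded end, 78 mm from the shaft's origin along its own -y
- camera_head: inspection camera: grey barrel 36 to 46 mm thick, 105 mm long, on a stand (column 0.4 m tall behind it, base 150x120 mm); its place, height and downward tilt differ each time and it is not to be moved. Origin on the barrel's axis at its tilt pivot; it looks along its own -x, its own y is level; the lens is 60 mm from the origin
- lens (a point): centre of the camera's front lens
- focus (a point): point on the lens axis 90 mm in front of the lens (150 mm from the camera head's origin along its own -x), where the centre of the toothed face is to be
- wrench_13: an open-ended spanner 164 mm long, a bystander: leave it alone; origin under its middle
- brake_pad_a: a brake pad 54x116x16 mm, a bystander: leave it alone; origin under its middle
- tape_black: a roll of tape 57 mm across, a bystander: leave it alone; origin under its middle
- oil_filter_b: an oil filter can 70 mm across, 81 mm tall, a bystander: leave it alone; origin under its middle
- bearing_b: a ball bearing 42 mm across, 12 mm thick, a bystander: leave it alone; origin under its middle
- nut_a: a hexagon nut 24 mm across, a bystander: leave it alone; origin under its middle
- spark_plug_a: a spark plug 76 mm long, lying, a bystander: leave it alone; origin under its middle
- box_bulb: a small card box 40x50x60 mm, a bystander: leave it alone; origin under its middle
Not all that is in view belongs to the job. There is more than one size of the shaft; the one meant has the size given above.

How it is judged:
By the outcome, as a careful person would: the job done as asked, in the order asked, and still so for the second after the job is handed in, while the arm keeps its last pose, push and grip.
It also fails if it takes over 54 s, if anything falls off the work surface, if the arm or the gripper's body presses on something with over 40 N, if the wrist force passes 120 N, or if a joint passes its speed limit or range.

### The arm

A 7-joint arm with a two-finger parallel gripper is mounted at the origin on a cart in front of the work surface, level with it; the furniture and walls round the work are solid. World frame = base frame: x ahead of the robot, y to its left, z up, the work surface at z = 0. Lengths are in m, angles in rad, forces in N, time in s.
With the tool pointing down it reaches from about 0.425 to 0.95 m from the base axis. Payload 4.7 kg.
Tool frame: the origin (TCP) lies between the finger pads; the fingertips stand 25 mm ahead of it and the grasp point (between the pads) lies 6 mm ahead of it; z points along the fingers, y is the line along which they close (so a half turn about z gives the same grasp; the last joint's range is limited). The gripper opens to 87 mm and grips with 3 to 60 N. Pads are 19 mm wide; open, the fingers measure 117 mm over their backs; the gripper's body (75 mm by 190 mm) begins 51 mm behind the grasp point.
Start: joints at [-1.263, 0.469, -0.049, 1.532, 0.024, 1.141, -0.082], TCP at [0.223, 0.637, 0.248] pointing down, gripper open.
Joint ranges: [-2.59, 2.59], [-0.33, 1.99], [-1.39, 1.29], [0.1, 2.45], [-1.04, 4.18], [0.21, 1.99], [-2.66, 2.66]. Speed limits (rad/s): [2.57, 2.57, 3.14, 3.14, 3.14, 3.14, 3.14].

### API

Orientations are given as a 3x3 rotation matrix whose columns are the frame's x, y, z axes.
In Python, from workcell import status, get_image, camera_info, ticket gives the robot as it stands. The module is installed in compiled form; this text tells all that it offers.
- The arm moves only by the tool drive_tool, never from a script. Its argument "targets" is text: rows parted by semicolons, each of 4 numbers parted by spaces: the shift along the tool's x, y, z in mm, then the turn about the tool's z in degrees. In form: dx dy dz twist; .... A call has 1 to 20 rows; each row shifts and turns the commanded pose from where the row before left it, along the tool's axes as they then stand; what a row does not reach is not made up. A row lasts 1/12 s, in which the tool goes at most 41.7 mm and 7.16 degrees, less where a joint would pass 70% of its speed; a pose out of reach is approached as far as the arm can. A call is refused whole if a number of a shift passes 41.7 or a number of a turn 7.16, either way. A call with a gripper value outside its range is refused whole. "claw" is the closure, from 0 (fully open) to 1 (shut), set as the call begins (left out, the last holds). The fingers move at their own pace and stop on an object; "force" is the grip in N (left out, the last holds). Time passes only in rows, so rows that do not move let the fingers close. It gives the time, the measured TCP pose, the force, the opening and the grip force at its end, in the units of the state.
- status.sense(): the state, without advancing time (a new reading comes with each control period).
- get_image(name): name is "scene" or "top" or "wrist"; returns the picture (400x640x3 uint8, red, green, blue); there is no depth.
- camera_info(name): a dict with "mtx" (3x3 intrinsics, pixels), "cam_to_world" (4x4, takes a point from camera to world coordinates); the wrist camera has in their place "hand_eye" (4x4, takes a point from camera to tool coordinates, whose origin is the TCP and whose axes are the flange's). Camera axes: x right, y up, looking along -z (the intrinsics and any distortion apply to the point x, -y, -z); pixel columns grow to the right and rows downward; lengths in m; the calibration is good to about 2 mm. A picture is of the moment at which its call begins: read the wrist's pose just before it. camera_info takes no time and is no camera call.
- ticket.sign_off(): hands the job in; it is judged then, once.
The state is a dict: "t": time; "joint_positions": joint angles; "qvel": joint speeds; "joint_torque": joint torques, N m; "ee_pos": TCP position; "eef_rot": TCP orientation; "ft_force": force on the tool from outside, world axes, zero at the start; "wrist_torque": the same for the moment, N m; "grip_width": finger opening in m; "grip_force": force on a finger pad.
Only numpy, scipy, OpenCV 4.12 (cv2) and the standard library are available. Lean on these libraries where they do the work, as an engineer would, in place of code of your own. Each camera call takes 0.05 s, during which the arm holds its last target. There are 200 camera calls.

## Working session

There is one attempt and no reset: what is moved stays moved. The work goes in short steps, Python scripts to look and compute and a tool call to move; the robot and the scene stay as the last step left them, time stands still between calls to the robot, and variables do not carry over. Pictures are saved under pics/ and viewed, at most 10 in all, crops included, and the job is handed in when it is done.

Besides the shell and the picture viewer there is one more tool, called by a JSON object that holds its "name" and its "arguments". drive_tool: Moves the arm, as the interface text tells. Its arguments: {"type":"object","properties":{"targets":{"type":"string"},"claw":{"type":"number"},"force":{"type":"number"}},"required":["targets"]}

```bash
mkdir -p pics; python3 - <<'E'
from workcell import status,get_image,camera_info
import cv2,numpy as np
np.set_printoptions(precision=4,suppress=True)
s=status.sense();print(s)
for n in ["scene","top","wrist"]:
    im=get_image(n);cv2.imwrite(f"pics/{n}0.png",im[:,:,::-1]);print(n,camera_info(n))
E
```

```text
{'t': 0.0, 'joint_positions': array([-1.2629,  0.4695, -0.0486,  1.5337,  0.0241,  1.141 , -0.0823]), 'qvel': array([ 0.0005,  0.    , -0.0005, -0.0005, -0.0009, -0.0009, -0.0008]), 'joint_torque': array([  0.0004, -50.7954,  -0.0801, -23.6155,  -0.0613,   0.0379,
         0.0002]), 'ee_pos': array([0.2229, 0.6366, 0.2465]), 'eef_rot': array([[-0.9438,  0.3304, -0.0005],
       [ 0.3304,  0.9438, -0.0019],
       [-0.0001, -0.0019, -1.    ]]), 'ft_force': array([ 0.0368,  0.6534, -0.4161]), 'wrist_torque': array([0.0757, 0.008 , 0.0251]), 'grip_force': 0.0, 'grip_width': 0.08742042538724078}
scene {'mtx': array([[418.5722,   0.    , 319.2212],
       [  0.    , 418.5722, 199.491 ],
       [  0.    ,   0.    ,   1.    ]]), 'cam_to_world': array([[ 0.915 , -0.1828,  0.3596,  1.1149],
       [ 0.4031,  0.3767, -0.834 , -1.1964],
       [ 0.017 ,  0.9081,  0.4184,  0.8145],
       [ 0.    ,  0.    ,  0.    ,  1.    ]])}
top {'mtx': array([[514.7067,   0.    , 320.1032],
       [  0.    , 514.7067, 198.6295],
       [  0.    ,   0.    ,   1.    ]]), 'cam_to_world': array([[ 0.0262,  0.9966, -0.0776,  0.4593],
       [-0.9997,  0.0262, -0.0014,  0.036 ],
       [ 0.0006,  0.0776,  0.997 ,  1.7072],
       [ 0.    ,  0.    ,  0.    ,  1.    ]])}
wrist {'mtx': array([[289.035 ,   0.    , 317.5572],
       [  0.    , 289.035 , 198.2286],
       [  0.    ,   0.    ,   1.    ]]), 'hand_eye': array([[ 0.    ,  0.9678,  0.2519,  0.069 ],
       [ 1.    , -0.0001,  0.0002, -0.0005],
       [ 0.0002,  0.2519, -0.9678, -0.1386],
       [ 0.    ,  0.    ,  0.    ,  1.    ]])}
```

View pics/top0.png

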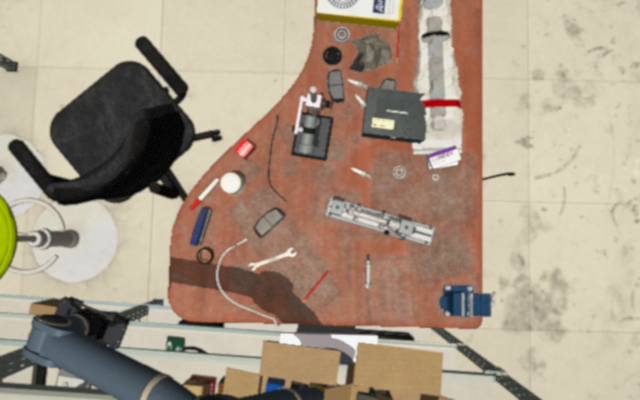

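View pics/scene0.png

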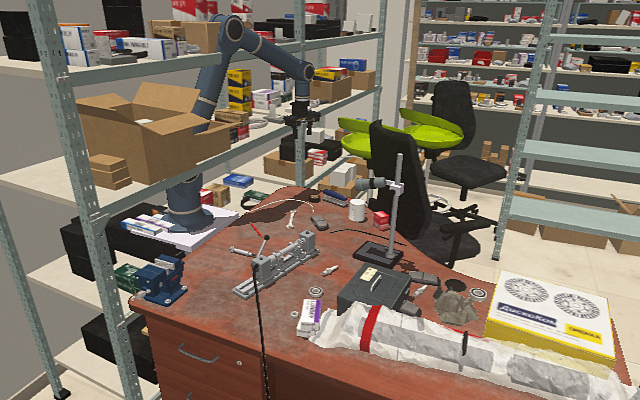

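```bash
python3 - <<'E'
import cv2,numpy as np
t=cv2.imread("pics/top0.png");s=cv2.imread("pics/scene0.png")
a=cv2.resize(t[185:255,310:450],None,fx=5.7,fy=5.7,interpolation=3)[:300]
a=cv2.resize(t[185:250,315:445],(800,400),interpolation=3)
cv2.imwrite("pics/tc.png",a)
a=cv2.resize(s[145:305,220:420],(750,600),interpolation=3)
cv2.imwrite("pics/sc.png",a)
E
```

```text
(no output)
```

View pics/tc.png

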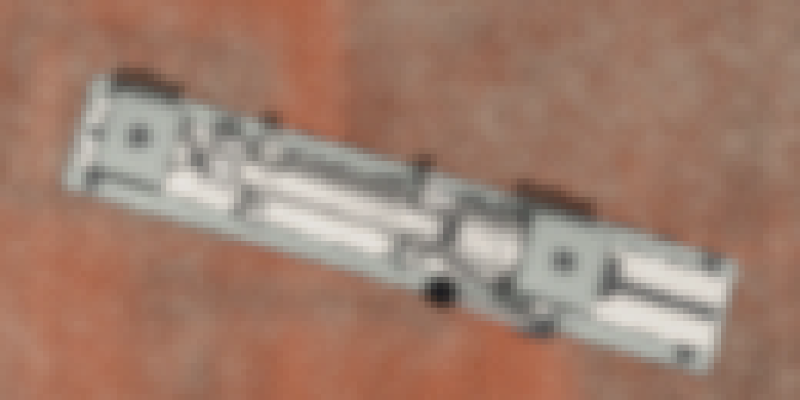

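View pics/sc.png

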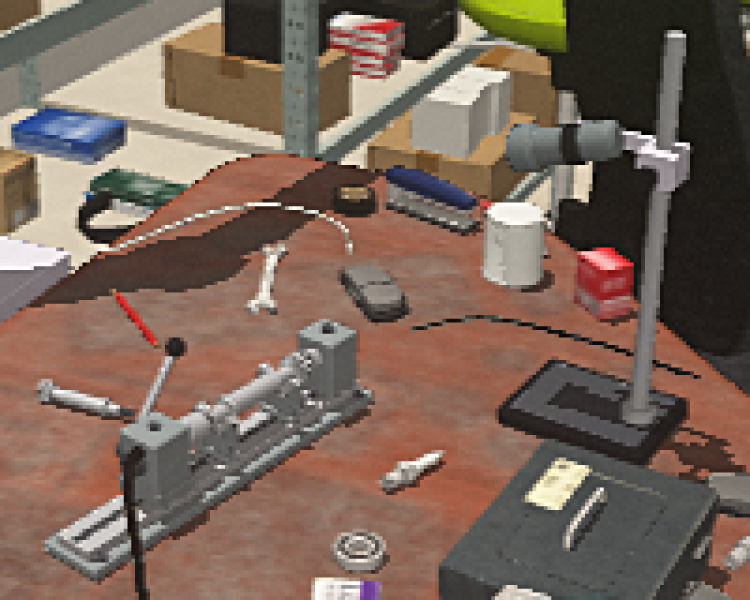

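Candidates for the shaft: the one lying in the bench vees (top ≈(375,215), scene ≈(285,248)), and a loose smaller shaft on the desk (top (368,270), scene ≈(240,252)), a decoy. I choose the one in the vees. The lever knob is at top crop (440,291), and the tailstock is at the right-hand end (−y). Next is a close crop of the inspection camera and the bench.

```bash
python3 - <<'E'
import cv2,numpy as np
t=cv2.imread("pics/top0.png");s=cv2.imread("pics/scene0.png")
a=cv2.resize(t[80:165,285:335],(353,600),interpolation=3)   # x7.06
b=cv2.resize(s[170:200,350:411],None,fx=7,fy=7,interpolation=3) 
c=cv2.resize(s[228:300,228:289],None,fx=5,fy=5,interpolation=3)
o=np.zeros((600,800,3),np.uint8);o[:,:353]=a;o[:210,360:360+427]=b;o[225:225+360,360:360+305]=c
cv2.imwrite("pics/cc.png",o)
E
```

```text
(no output)
```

View pics/cc.png

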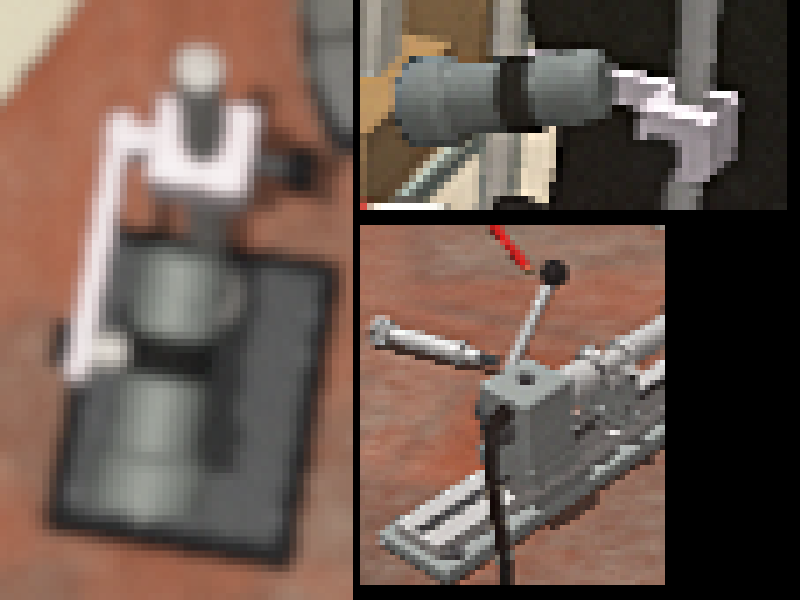

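The crops show the barrel in top from its rear ≈(311,116) to its front ≈(306,153), with the band at (309,130). In scene the front is at (356,184), the rear at (385,183) and the band at (372,183). The lever leans toward the shaft (locked) and the black ball is in view. Now the geometry.

```bash
cat > h.py <<'E'
import numpy as np
from workcell import status,get_image,camera_info
from scipy.optimize import least_squares
np.set_printoptions(precision=4,suppress=True)
def cam(n,s=None):
    i=camera_info(n);K=np.array(i["mtx"])
    if n!="wrist": return K,np.array(i["cam_to_world"])
    s=s or status.sense();T=np.eye(4);T[:3,:3]=s["eef_rot"];T[:3,3]=s["ee_pos"];return K,T@np.array(i["hand_eye"])
def proj(c,P):
    K,T=c;p=(np.atleast_2d(P)-T[:3,3])@T[:3,:3];p=p*[1,-1,-1];q=p@K.T;return q[:,:2]/q[:,2:]
def ray(c,uv):
    K,T=c;d=np.linalg.solve(K,[uv[0],uv[1],1])*[1,-1,-1];return T[:3,3],T[:3,:3]@d
def plane(c,uv,z):
    o,d=ray(c,uv);return o+d*(z-o[2])/d[2]
def bench(p):  # origin x,y,yaw -> func mapping bench coordinates to world
    x,y,a=p;R=np.array([[np.cos(a),-np.sin(a),0],[np.sin(a),np.cos(a),0],[0,0,1]])
    return lambda q:np.atleast_2d(q)@R.T+[x,y,0]
E
cat > b.py <<'E'
from h import *
c=cam("top");f=130/800
px=np.array([(97,75),(68,188),(712,370),(738,262),(140,135),(563,262),(440,291)])*f+[315,185]-.5
B=np.array([(32,140,22),(-32,140,22),(-32,-220,22),(32,-220,22),(0,108,88),(0,-118,88),(-34,-57,123)])/1e3
r=least_squares(lambda p:(proj(c,bench(p)(B))-px).ravel(),[.52,-.14,.2])
print(r.x,r.fun.reshape(-1,2))
b=bench(r.x);print(b(B)[-1],"vee",b([0,0,.062]))
cs=cam("scene");print("scene knob",proj(cs,b(B)[4:]))
# barrel
T=lambda x,y:(285+x*50/353-.5,80+y*85/600-.5)
S=lambda x,y:(350+(x-360)/7-.5,170+y/7-.5)
def tri(a,b_):
    return least_squares(lambda P:np.r_[(proj(c,P)-a).ravel(),(proj(cs,P)-b_).ravel()],[.7,.1,.25])
for n,a,d in [("rear",T(190,265),S(606,92)),("band",T(172,355),S(513,90)),("front",T(147,500),S(403,100))]:
    r=tri(a,d);print(n,r.x,r.fun)
E
python3 b.py
```

```text
[ 0.5332 -0.1205 -0.2556] [[-0.4788 -0.562 ]
 [-1.1718 -0.223 ]
 [ 0.2287  0.8856]
 [ 1.1322 -0.437 ]
 [-0.1128  0.4953]
 [ 0.2853 -0.1732]
 [ 0.0989 -0.0313]]
[ 0.4859 -0.1671  0.123 ] vee [[ 0.5332 -0.1205  0.062 ]]
scene knob [[306.8932 231.4882]
 [261.0618 258.0991]
 [266.7084 237.6345]]
rear [0.8007 0.0692 0.2872] [-0.264  -0.832  -1.0199  0.1687]
band [0.7611 0.0738 0.2805] [ 0.2841  0.8426  1.0549 -0.1562]
front [0.7048 0.0823 0.2619] [ 0.419   1.1467  1.4748 -0.1826]
```

{"name": "drive_tool", "arguments": {"targets": "-29.6 -22.1 0 0;-29.6 -22.1 0 0;-29.6 -22.1 0 0;-29.6 -22.1 0 0;-29.6 -22.1 0 0;-29.6 -22.1 0 0;-29.6 -22.1 0 0;-29.6 -22.1 0 0;-29.6 -22.1 0 0;-29.6 -22.1 0 0;-29.6 -22.1 0 0;-15.4 -32.2 0 0;-15.4 -32.2 0 0;-15.4 -32.2 0 0;-15.4 -32.2 0 0;-15.4 -32.2 0 0;-15.4 -32.2 0 0;-15.4 -32.2 0 0;-15.4 -32.2 0 0;-15.4 -32.2 0 0", "claw": 1}}

```text
t: 1.82
ee_pos: [0.4847, -0.021, 0.2475]
eef_rot: [[-0.944, 0.33, 0.0], [0.33, 0.944, 0.0], [0.0, 0.0, -1.0]]
ft_force: [1.3, 0.8, 0.1]
grip_width: 0.0004
grip_force: 0.0
```

{"name": "drive_tool", "arguments": {"targets": "-15.4 -32.2 0 0;-15.4 -32.2 0 0;-15.4 -32.2 0 0;0 0 0 7.1;0 0 0 7.1;0 0 0 7.1;0 0 0 7.1;0 0 0 7.1;0 0 0 7.1;0 0 0 7.1;0 0 0 7.1;0 0 0 7.1;0 0 0 7.1;0 0 0 7.1;0 0 0 7.1;0 0 0 0;0 0 0 0"}}

```text
t: 3.23
ee_pos: [0.4966, -0.1255, 0.2474]
eef_rot: [[0.247, 0.969, -0.0], [0.969, -0.247, 0.0], [-0.0, -0.0, -1.0]]
ft_force: [0.5, 0.2, 0.3]
grip_width: 0.0004
grip_force: 0.0
```

```bash
python3 - <<'E'
from h import *
import cv2
s=status.sense();c=cam("wrist",s);im=get_image("wrist");cv2.imwrite("pics/w1.png",im[:,:,::-1])
b=bench([.5332,-.1205,-.2556]);print(s["t"],s["ee_pos"],s["eef_rot"],s["joint_positions"])
for q in [(32,140,22),(-32,140,22),(0,70,62),(0,-78,62),(-34,-57,123),(22,-96,88),(-22,-96,88),(0,-118,88)]:
    print(q,proj(c,b(np.array(q)/1e3)))
E
```

```text
3.2333 [ 0.4966 -0.1255  0.2474] [[ 0.247   0.969  -0.0004]
 [ 0.969  -0.247   0.    ]
 [-0.0001 -0.0004 -1.    ]] [-0.3493  0.2207  0.6084  1.9418 -0.147   1.023   0.075 ]
(32, 140, 22) [[376.4158  45.8407]]
(-32, 140, 22) [[320.5317  45.4382]]
(0, 70, 62) [[350.2892 107.7709]]
(0, -78, 62) [[346.0515 236.9182]]
(-34, -57, 123) [[317.9954 240.3526]]
(22, -96, 88) [[367.3083 260.678 ]]
(-22, -96, 88) [[328.3056 260.5004]]
(0, -118, 88) [[347.1939 278.1316]]
```

View pics/w1.png

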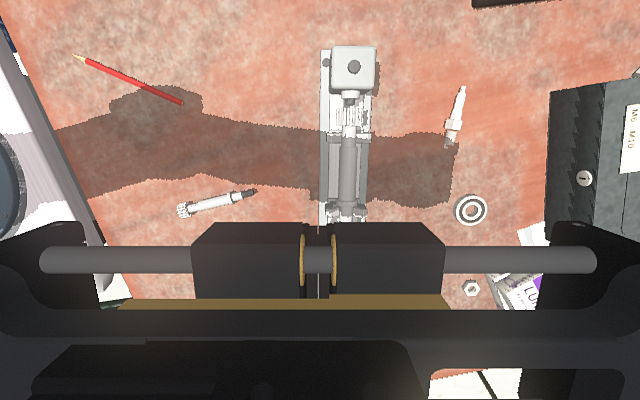

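The view shows the headstock at (352,67), the shaft along column ≈348, and the fingers lined up with the lever column (318). The bench matches the prediction within ~4 px. Now I lower and push the lever.

{"name": "drive_tool", "arguments": {"targets": "0 0 38 0;0 0 38 0;0 0 38 0;0 0 0 0;-10 0 0 0;-8 0 0 0;-7 0 0 0;-7 0 0 0;-7 0 0 0;-7 0 0 0;-7 0 0 0;-7 0 0 0;-7 0 0 0;-7 0 0 0;-7 0 0 0;-7 0 0 0;-7 0 0 0;-7 0 0 0"}}

```text
t: 4.78
ee_pos: [0.4708, -0.2252, 0.1333]
eef_rot: [[0.251, 0.968, -0.0], [0.968, -0.251, 0.0], [-0.0, -0.0, -1.0]]
ft_force: [1.0, 1.8, -1.2]
grip_width: 0.0006
grip_force: 1.2
```

{"name": "drive_tool", "arguments": {"targets": "-6 0 0 0;-6 0 0 0;-6 0 0 0;-6 0 0 0;-6 0 0 0;0 0 0 0"}}

```text
t: 5.28
ee_pos: [0.4633, -0.2553, 0.1337]
eef_rot: [[0.252, 0.968, 0.0], [0.968, -0.252, -0.001], [-0.001, 0.001, -1.0]]
ft_force: [0.7, 0.8, 0.9]
grip_width: 0.0004
grip_force: 0.4
```

{"name": "drive_tool", "arguments": {"targets": "-5 0 0 0;-5 0 0 0;-5 0 0 0;0 0 0 0"}}

```text
t: 5.62
ee_pos: [0.4597, -0.2691, 0.1337]
eef_rot: [[0.251, 0.968, 0.0], [0.968, -0.251, -0.001], [-0.001, 0.0, -1.0]]
ft_force: [0.2, 2.4, 0.8]
grip_width: 0.0007
grip_force: 1.0
```

{"name": "drive_tool", "arguments": {"targets": "-4 0 0 0;-4 0 0 0;-4 0 0 0;-4 0 0 0;-4 0 0 0;0 0 0 0"}}

```text
t: 6.12
ee_pos: [0.4545, -0.2888, 0.1336]
eef_rot: [[0.252, 0.968, 0.0], [0.968, -0.252, -0.001], [-0.001, 0.0, -1.0]]
ft_force: [1.0, 2.0, 1.6]
grip_width: 0.0003
grip_force: 1.1
```

{"name": "drive_tool", "arguments": {"targets": "-4 0 0 0;-4 0 0 0;-4 0 0 0;0 0 0 0"}}

```text
t: 6.45
ee_pos: [0.4515, -0.3003, 0.1336]
eef_rot: [[0.251, 0.968, 0.0], [0.968, -0.251, -0.001], [-0.001, 0.0, -1.0]]
ft_force: [1.0, 1.2, 0.5]
grip_width: 0.0004
grip_force: 1.2
```

{"name": "drive_tool", "arguments": {"targets": "-3 0 0 0;-3 0 0 0;-2 0 0 0;0 0 0 0"}}

```text
t: 6.78
ee_pos: [0.4501, -0.3055, 0.1333]
eef_rot: [[0.25, 0.968, -0.0], [0.968, -0.25, 0.003], [0.003, -0.001, -1.0]]
ft_force: [1.1, 5.8, 2.8]
grip_width: 0.0003
grip_force: 3.4
```

{"name": "drive_tool", "arguments": {"targets": "-2 0 0 0;-2 0 0 0;0 0 0 0"}}

```text
t: 7.03
ee_pos: [0.45, -0.3062, 0.1331]
eef_rot: [[0.248, 0.969, -0.001], [0.969, -0.248, 0.008], [0.008, -0.003, -1.0]]
ft_force: [2.0, 12.9, 4.8]
grip_width: 0.0006
grip_force: 6.4
```

{"name": "drive_tool", "arguments": {"targets": "-2 0 0 0;-1 0 0 0;0 0 0 0"}}

```text
t: 7.28
ee_pos: [0.4499, -0.3067, 0.1329]
eef_rot: [[0.247, 0.969, -0.001], [0.969, -0.247, 0.012], [0.011, -0.004, -1.0]]
ft_force: [2.3, 16.6, 6.7]
grip_width: 0.0003
grip_force: 8.6
```

{"name": "drive_tool", "arguments": {"targets": "10 0 0 0;20 0 -10 0;0 0 -35 0;0 0 -35 0;0 0 -34 0;30 7 0 0;30 7 0 0;30 7 0 0;30 7 0 0;30 6 0 0;28 0 0 0;0 0 0 0;0 0 0 0;0 0 0 0", "claw": 0}}

```text
t: 8.45
ee_pos: [0.5328, -0.1225, 0.2475]
eef_rot: [[0.252, 0.968, 0.0], [0.968, -0.252, -0.002], [-0.002, 0.001, -1.0]]
ft_force: [-0.2, -1.3, -0.9]
grip_width: 0.0835
grip_force: 0.0
```

```bash
python3 - <<'E'
from h import *
import cv2
s=status.sense();c=cam("wrist",s);im=get_image("wrist")[:,:,::-1];t=get_image("top")[:,:,::-1]
np.save("w2.npy",im)
o=np.zeros((600,800,3),np.uint8)
o[:360]=cv2.resize(im[0:270,160:480],(800,675),interpolation=3)[:360] if 0 else cv2.resize(im[20:280,180:460],None,fx=1,fy=1)[:0].sum() if 0 else 0
a=cv2.resize(im[20:280,220:480],(600,600),interpolation=3);o[:,:600]=a
b_=cv2.resize(t[200:255,380:440],(200,183),interpolation=3);o[:183,600:]=b_
cs=get_image("scene")[:,:,::-1];d=cv2.resize(cs[225:300,225:325],(200,150),interpolation=3);o[200:350,600:]=d
cv2.imwrite("pics/w2.png",o)
b=bench([.5332,-.1205,-.2556]);print(s["t"],s["ee_pos"],s["eef_rot"],s["joint_positions"])
for q in [(32,140,22),(-32,140,22),(0,108,88),(0,70,62),(0,-30,72),(0,-78,62),(0,-163,88)]:
    p=proj(c,b(np.array(q)/1e3))[0];print(q,p,(p-[220,20])*600/260)
E
```

```text
8.45 [ 0.5328 -0.1225  0.2475] [[ 0.2519  0.9678  0.0003]
 [ 0.9678 -0.2519 -0.002 ]
 [-0.0019  0.0007 -1.    ]] [-0.3104  0.2808  0.5652  1.8665 -0.1706  1.0418  0.0689]
(32, 140, 22) [345.3285  56.5433] [289.2196  84.3307]
(-32, 140, 22) [289.8676  56.4404] [161.2329  84.0933]
(0, 108, 88) [317.8079  77.517 ] [225.7105 132.7316]
(0, 70, 62) [317.665  118.9044] [225.3809 228.2409]
(0, -30, 72) [317.598  210.1746] [225.2262 438.8645]
(0, -78, 62) [317.5276 245.7515] [225.0636 520.965 ]
(0, -163, 88) [317.5252 320.4791] [225.0582 693.4133]
```

View pics/w2.png

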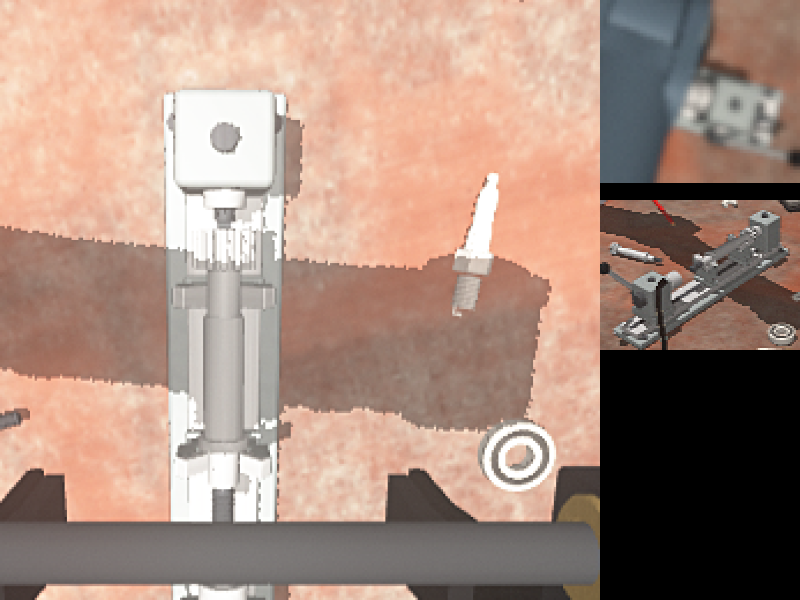

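The lever now leans away and the tailstock is back (scene inset). The shaft lies along crop column 224, with the pinion face at row ≈227, and both agree with prediction within 1–2 mm. Now I grip it.

{"name": "drive_tool", "arguments": {"targets": "2 0 36 0;0 0 36 0;0 0 36 0;0 0 36 0;0 0 25 0;0 0 10.5 0;0 0 0 0", "claw": 0}}

```text
t: 9.18
ee_pos: [0.5319, -0.1195, 0.066]
eef_rot: [[0.252, 0.968, -0.005], [0.968, -0.252, -0.0], [-0.001, -0.004, -1.0]]
ft_force: [-0.3, 0.3, 0.4]
grip_width: 0.0872
grip_force: 0.0
```

{"name": "drive_tool", "arguments": {"targets": "0 0 0 0;0 0 0 0;0 0 0 0;0 0 0 0;0 0 0 0;0 0 0 0;0 0 0 0;0 0 0 0;0 0 0 0;0 0 0 0", "claw": 1, "force": 40}}

```text
t: 10.02
ee_pos: [0.5337, -0.1187, 0.068]
eef_rot: [[0.25, 0.968, -0.0], [0.968, -0.25, 0.0], [0.0, -0.0, -1.0]]
ft_force: [0.5, 0.3, -0.6]
grip_width: 0.0282
grip_force: 0.0
```

{"name": "drive_tool", "arguments": {"targets": "0 0 0 0;0 0 0 0;0 0 0 0;0 0 0 0;0 0 0 0"}}

```text
t: 10.43
ee_pos: [0.5329, -0.1185, 0.0678]
eef_rot: [[0.25, 0.968, -0.002], [0.968, -0.25, 0.001], [0.0, -0.002, -1.0]]
ft_force: [-3.2, 1.2, 1.8]
grip_width: 0.0187
grip_force: 39.9
```

{"name": "drive_tool", "arguments": {"targets": "0 0 -4 0;0 0 -6 0;0 0 -10 0;0 0 -10 0;0 0 -20 0;0 0 -30 0;0 0 -30 0;0 0 -20 0;0 0 0 0;0 0 0 0"}}

```text
t: 11.27
ee_pos: [0.5344, -0.1188, 0.1996]
eef_rot: [[0.25, 0.968, 0.004], [0.968, -0.25, 0.0], [0.001, 0.004, -1.0]]
ft_force: [-0.3, 0.8, -3.3]
grip_width: 0.0186
grip_force: 39.9
```

{"name": "drive_tool", "arguments": {"targets": "23 -13 -28 0;23 -13 -28 0;23 -13 -28 0;23 -13 -28 0;24 -13 -28 0;0 0 0 0;0 0 0 0;0 0 0 0"}}

```text
t: 11.93
ee_pos: [0.4989, 0.0094, 0.3365]
eef_rot: [[0.25, 0.968, -0.003], [0.968, -0.25, -0.001], [-0.002, -0.002, -1.0]]
ft_force: [0.1, -0.1, -3.2]
grip_width: 0.0191
grip_force: 39.9
```

```bash
cat > snap.py <<'E'
from h import *
import sys,pickle
s=status.sense();im=get_image("wrist");n=sys.argv[1]
pickle.dump((cam("wrist",s),im,s),open(n+".pkl","wb"))
c=cam("wrist",s);print(s["t"],s["ee_pos"],s["eef_rot"][:,0],s["joint_positions"])
A=np.array([[.8007,.0692,.287],[.7611,.0738,.2805],[.7048,.0823,.262]]);print(proj(c,A))
E
python3 snap.py A
```

```text
11.9333 [0.4989 0.0094 0.3365] [ 0.2504  0.9681 -0.0016] [-0.5767  0.1025  0.5219  1.8403 -0.0536  1.2157 -0.2914]
[[803.4832   4.2939]
 [716.0079  18.9826]
 [590.8137  38.5797]]
```

{"name": "drive_tool", "arguments": {"targets": "0 0 0 7;0 0 0 7;0 0 0 7;0 0 0 7;0 0 0 7;0 0 0 7;0 0 0 7;0 0 0 7;0 0 0 7;0 0 0 7;0 0 0 7;0 0 0 7;24 22 0 0;24 22 0 0;24 22 0 0;24 22 0 0;0 0 0 0;0 0 0 0;0 0 0 0"}}

```text
t: 13.57
ee_pos: [0.5808, -0.092, 0.3362]
eef_rot: [[0.989, -0.15, -0.004], [-0.15, -0.989, -0.0], [-0.004, 0.001, -1.0]]
ft_force: [0.2, -0.1, -1.2]
grip_width: 0.019
grip_force: 39.9
```

```bash
python3 snap.py C
```

```text
13.5667 [ 0.5808 -0.092   0.3362] [ 0.9887 -0.1498 -0.0036] [-0.4578  0.3021  0.7049  1.6571 -0.2029  1.2612 -1.4336]
[[ -54.565  -127.9446]
 [ -15.6901  -31.6591]
 [  38.4151   79.2796]]
```

{"name": "drive_tool", "arguments": {"targets": "30 -7 0 0;30 -7 0 0;30 -7 0 0;0 0 0 0;0 0 0 0;0 0 0 0;0 0 0 0"}}

```text
t: 14.2
ee_pos: [0.6727, -0.0839, 0.3383]
eef_rot: [[0.989, -0.148, -0.0], [-0.148, -0.989, 0.001], [-0.0, -0.001, -1.0]]
ft_force: [1.0, -0.1, -2.7]
grip_width: 0.019
grip_force: 39.9
```

```bash
python3 snap.py C
```

```text
14.2 [ 0.6727 -0.0839  0.3383] [ 0.989  -0.148  -0.0005] [-0.3831  0.4731  0.6802  1.4345 -0.2994  1.3392 -1.4075]
[[ 35.0166  60.8726]
 [ 60.9201 128.527 ]
 [ 97.6846 204.1428]]
```

{"name": "drive_tool", "arguments": {"targets": "-40 0 0 0;-40 0 0 0;-30 -20 0 0;0 -38 0 0;0 -38 0 0;0 -38 0 0;0 -38 0 0;0 -38 0 0;0 -38 0 0;0 -38 0 0;30 0 0 0;40 0 0 0;40 0 0 0;0 0 0 0;0 0 0 0;0 0 0 0;0 0 0 0"}}

```text
t: 15.67
ee_pos: [0.715, 0.1992, 0.339]
eef_rot: [[0.989, -0.147, 0.0], [-0.147, -0.989, 0.002], [-0.0, -0.002, -1.0]]
ft_force: [-0.1, 0.2, -1.5]
grip_width: 0.0189
grip_force: 39.9
```

```bash
python3 snap.py B; python3 - <<'E'
import pickle,cv2,numpy as np
o=np.zeros((600,800,3),np.uint8)
A=pickle.load(open("A.pkl","rb"))[1][:,:,::-1];B=pickle.load(open("B.pkl","rb"))[1][:,:,::-1];C=pickle.load(open("C.pkl","rb"))[1][:,:,::-1]
o[:300,:400]=cv2.resize(C[0:225,0:300],(400,300),interpolation=3)
o[:300,400:]=cv2.resize(B[0:225,340:640],(400,300),interpolation=3)
o[300:,:400]=cv2.resize(A[0:150,440:640],(400,300),interpolation=3)
o[300:550,400:]=cv2.resize(B,(400,250))
cv2.imwrite("pics/abc.png",o)
E
```

```text
15.6667 [0.715  0.1992 0.339 ] [ 0.9891 -0.1474 -0.    ] [-0.6684  0.5799  0.5937  1.2481 -0.3176  1.4042 -1.8189]
[[508.1337  61.2141]
 [494.0201 128.6028]
 [468.6391 203.9999]]
```

View pics/abc.png

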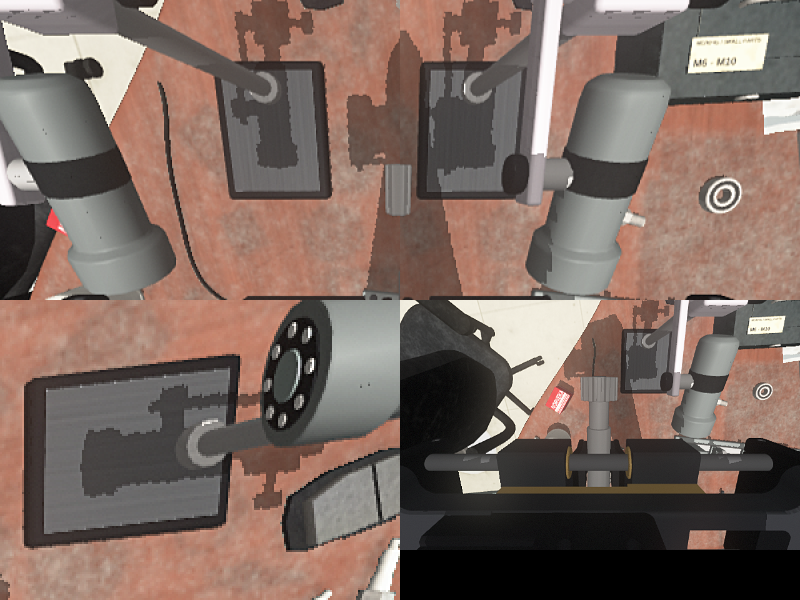

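A: the lens glass centre is at composite (289,375), image ≈(584,37). B and C show the whole barrel from both sides: C with the front ring at ≈(95,195) and rear at ≈(25,60), B with the ring at ≈(470,195) and rear at ≈(520,60). Next I fit the barrel model to its edges in the three views.

```bash
cat > fit.py <<'E'
from h import *
import pickle
from scipy.ndimage import map_coordinates,gaussian_filter
V={n:pickle.load(open(n+".pkl","rb")) for n in "ABC"}
IM={n:gaussian_filter(V[n][1].astype(float),(0.8,0.8,0)) for n in V}
lensA=np.array([440+289/2-.5,37.5-.5])
def axis(p):
    y,t=p[3:5];return np.array([-np.cos(y)*np.cos(t),-np.sin(y)*np.cos(t),-np.sin(t)])
def sil(c,p,s,r,side):
    a=axis(p);o=c[1][:3,3];X=p[:3]+s*a;v=o-X;v=v-a*(v@a);d=np.linalg.norm(v);v/=d;w=np.cross(a,v)
    k=r/d;return X+r*(k*v+side*np.sqrt(1-k*k)*w)
segs=[(s,0) for s in np.linspace(.012,.034,9)]+[(s,0) for s in np.linspace(-.036,-.012,9)]+[(s,1) for s in np.linspace(.048,.057,5)]
def edges(p,W):
    E=[]
    for n,(c,_,_) in V.items():
        for s,k in segs:
            for sd in (-1,1):
                r=p[5+k];P=sil(c,p,s,r,sd);q=proj(c,P)[0];q2=proj(c,P+.001*axis(p))[0]
                t=q2-q;t/=np.linalg.norm(t);nn=np.array([-t[1],t[0]])
                u=np.arange(-W,W+.01,.25);S=q+u[:,None]*nn
                if S.min()<2 or S[:,0].max()>637 or S[:,1].max()>290: continue
                L=np.array([map_coordinates(IM[n][:,:,ch],[S[:,1],S[:,0]],order=1) for ch in range(3)])
                g=np.linalg.norm(L[:,4:]-L[:,:-4],axis=0)*np.exp(-(u[2:-2]/W)**2)
                i=g.argmax()
                if g[i]<12: continue
                E.append((n,s,k,sd,q+u[i+2]*nn,nn))
    return E
def res(p,E):
    o=[(proj(V[n][0],sil(V[n][0],p,s,p[5+k],sd))[0]-m)@nn for n,s,k,sd,m,nn in E]
    l=proj(V["A"][0],p[:3]+.060*axis(p))[0]-lensA
    return np.r_[o,3*l]
d=np.array([.8007-.7048,.0692-.0823,.025])
p=np.r_[.7611,.0738,.2805,np.arctan2(d[1],d[0]),.25,.018,.023]
for W in (14,10,7,5,4,4,4):
    E=edges(p,W);r=least_squares(res,p,args=(E,),loss="soft_l1",x_scale=[.01,.01,.01,.1,.1,.01,.01]);p=r.x
    f=res(p,E);print(W,len(E),p,"med|r|",np.median(abs(f)),f[-2:])
for n in "ABC":
    print(n,np.median([abs(x) for x,e in zip(f,E) if e[0]==n]),sum(e[0]==n for e in E))
a=axis(p);print("tilt deg",np.degrees(p[4]),"yaw",np.degrees(p[3]),"lens",p[:3]+.06*a,"focus",p[:3]+.15*a,"origin of shaft",p[:3]+.22*a)
np.save("cam.npy",p)
# rear/front extents check
for n in "BC": print(n,proj(V[n][0],[p[:3]+s*a for s in (-.045,0,.06)]))
E
python3 fit.py
```

```text
14 89 [ 0.76    0.076   0.2773 -0.146   0.3236  0.0179  0.0231] med|r| 0.2937985494715192 [0.1337 1.4179]
10 93 [ 0.7602  0.0759  0.2773 -0.1438  0.3275  0.0179  0.0229] med|r| 0.2626188345993413 [0.1515 2.3413]
7 94 [ 0.7602  0.076   0.2772 -0.1434  0.327   0.0179  0.023 ] med|r| 0.24352121643077784 [0.1542 2.4307]
5 94 [ 0.7602  0.0759  0.2772 -0.1446  0.3277  0.0179  0.0229] med|r| 0.21790419665559518 [0.1516 2.1687]
4 95 [ 0.7602  0.076   0.2772 -0.1445  0.3275  0.0179  0.0229] med|r| 0.23071492688010328 [0.1499 2.0955]
4 95 [ 0.7602  0.0759  0.2772 -0.1452  0.3275  0.0179  0.0229] med|r| 0.2434352579827893 [0.148  1.9703]
4 95 [ 0.7602  0.076   0.2772 -0.1448  0.3275  0.0179  0.0229] med|r| 0.24154512609769038 [0.1487 2.0473]
A 0.27510240114699974 7
B 0.24155720186383817 46
C 0.2369872272643814 42
tilt deg 18.76669905454084 yaw -8.295904690936643 lens [0.704  0.0842 0.2579] focus [0.6197 0.0964 0.229 ] origin of shaft [0.5541 0.106  0.2065]
B [[512.2254  56.6303]
 [487.9259 130.3562]
 [463.6776 203.9266]]
C [[ 25.3329  56.2645]
 [ 62.5174 130.2875]
 [ 99.5792 204.0662]]
```

The fit gives radii of 17.9 and 22.9 mm (true 18 and 23), a tilt of 18.8° and a focus at (0.620, 0.096, 0.229). The tool cannot tilt, so I'll pivot the shaft in the pads by lowering its pinion onto the fixed headstock's edge. First I hover there.

{"name": "drive_tool", "arguments": {"targets": "-35 0 0 0;-35 0 0 0;-35 0 0 0;-35 0 0 0;-9.4 33.3 0 0;-9.4 33.3 0 0;-9.4 33.3 0 0;-9.4 33.3 0 0;-9.4 33.3 0 0;-9.4 33.3 0 0;-9.4 33.3 0 0;0 0 36 0;0 0 36 0;0 0 37 0;0 0 37 0;0 0 37 0;0 0 0 0;0 0 0 0;0 0 0 0"}}

```text
t: 17.3
ee_pos: [0.4795, -0.001, 0.1573]
eef_rot: [[0.989, -0.148, 0.004], [-0.148, -0.989, 0.001], [0.004, -0.002, -1.0]]
ft_force: [-0.3, 0.0, -2.0]
grip_width: 0.019
grip_force: 39.9
```

```bash
python3 snap.py D;python3 - <<'E'
from h import *
import pickle,cv2
c,im,s=pickle.load(open("D.pkl","rb"));b=bench([.5332,-.1205,-.2556])
for q in [(-22,88,88),(-22,128,88),(22,88,88),(22,128,88)]: print(q,proj(c,b(np.array(q)/1e3)))
R=s["eef_rot"];g=s["ee_pos"]+R@[0,0,.006]
print("face,pinion",proj(c,[g+R@[.070,0,0],g+R@[.052,0,0]]))
t=get_image("scene");o=np.zeros((600,800,3),np.uint8)
o[:330]=cv2.resize(im[0:165,120:520,::-1],(800,330),interpolation=3);
o[335:585,:400]=cv2.resize(t[200:250,270:350,::-1],(400,250),interpolation=3);cv2.imwrite("pics/d.png",o)
E
```

```text
17.3 [ 0.4795 -0.001   0.1573] [ 0.989  -0.1475  0.0038] [-0.6512  0.3027  0.6837  2.1136 -0.2663  0.8043 -1.5228]
[[ 1000.7919  1573.1284]
 [ 1314.3249  1908.2761]
 [18296.6035 23171.9864]]
(-22, 88, 88) [[346.0152 137.0994]]
(-22, 128, 88) [[289.4725 130.8442]]
(22, 88, 88) [[354.6547  70.2311]]
(22, 128, 88) [[295.0226  63.2819]]
face,pinion [[316.7076 117.3899]
 [316.7319 154.9622]]
```

View pics/d.png

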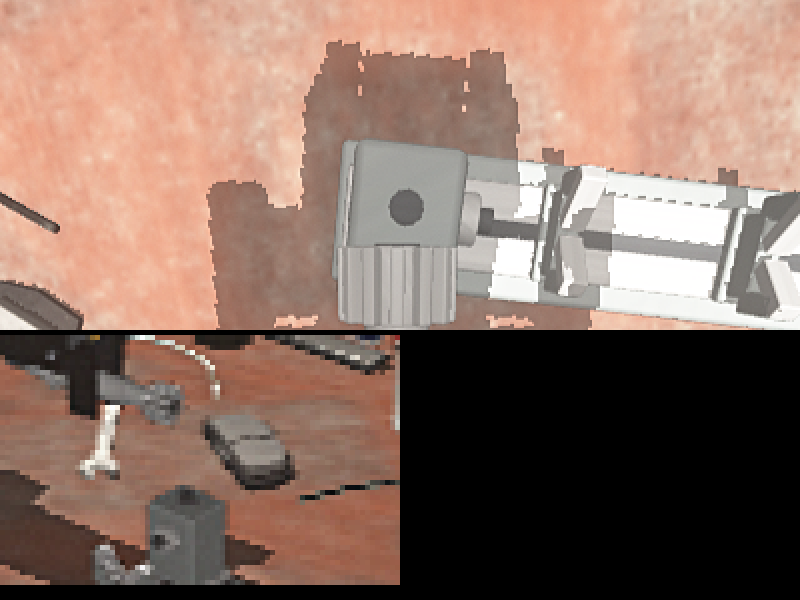

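The pinion face is at wrist row 123.5, and the shaft is level and centred over the headstock's robot-side part. The screw hole is at (323,104), within 3 mm of prediction. Now I lower gently to pivot the shaft.

{"name": "drive_tool", "arguments": {"targets": "0 0 20 0;0 0 15 0;0 0 10 0;0 0 2 0;0 0 2 0;0 0 2 0;0 0 0 0"}}

```text
t: 17.98
ee_pos: [0.4786, -0.0011, 0.1046]
eef_rot: [[0.989, -0.148, 0.001], [-0.148, -0.989, 0.0], [0.001, -0.001, -1.0]]
ft_force: [-0.2, -0.2, -2.4]
grip_width: 0.0191
grip_force: 39.9
```

{"name": "drive_tool", "arguments": {"targets": "0 0 2 0;0 0 2 0;0 0 2 0;0 0 1 0;0 0 0 0"}}

```text
t: 18.4
ee_pos: [0.4781, -0.0011, 0.0971]
eef_rot: [[0.989, -0.148, -0.0], [-0.148, -0.989, 0.0], [-0.0, -0.0, -1.0]]
ft_force: [-2.7, 0.2, 1.5]
grip_width: 0.0189
grip_force: 40.0
```

{"name": "drive_tool", "arguments": {"targets": "0 0 2 0;0 0 2 0;0 0 2 0;0 0 2 0;0 0 2 0;0 0 0 0;0 0 0 0"}}

```text
t: 18.98
ee_pos: [0.4777, -0.0011, 0.0867]
eef_rot: [[0.989, -0.148, -0.001], [-0.148, -0.989, 0.0], [-0.001, 0.0, -1.0]]
ft_force: [-4.0, 0.5, 1.5]
grip_width: 0.019
grip_force: 40.0
```

```bash
python3 snap.py E >/dev/null; cat > shaft.py <<'E'
# fit shaft pitch/yaw/slide in tool frame from wrist + scene edges
from h import *
import pickle,sys
from scipy.ndimage import map_coordinates,gaussian_filter
c,im,s=pickle.load(open(sys.argv[1]+".pkl","rb"))
R=np.array(s["eef_rot"]);g=np.array(s["ee_pos"])+R@[0,0,.006]
sm=get_image("scene")
V={"w":(c,gaussian_filter(im.astype(float),(.8,.8,0))),"s":(cam("scene"),gaussian_filter(sm.astype(float),(.5,.5,0)))}
def ax(p): # pitch, yaw
    return R@np.array([np.cos(p[0])*np.cos(p[1]),np.cos(p[0])*np.sin(p[1]),-np.sin(p[0])])
def sil(c,p,o3,l,r,sd):
    a=ax(p);X=o3+l*a;v=c[1][:3,3]-X;v=v-a*(v@a);d=np.linalg.norm(v);v/=d;w=np.cross(a,v);k=r/d
    return X+r*(k*v+sd*np.sqrt(1-k*k)*w)
def org(p,n): return g+R@np.array([0,p[2],p[3]]) + (np.array([p[4],p[5],p[6]]) if n=="s" else 0)
F=[("w",l,.014) for l in np.linspace(.053,.064,8)]+[("w",l,.008) for l in np.linspace(.034,.046,6)]+\
  [("s",l,.014) for l in (.053,.057,.061,.064)]+[("s",l,.008) for l in np.linspace(.032,.046,5)]+[("s",l,.008) for l in np.linspace(-.055,-.041,5)]+[("s",l,.006) for l in np.linspace(-.075,-.062,4)]
def edges(p,W):
    E=[]
    for n,l,r in F:
        cc,I=V[n];w=W if n=="w" else W/2.5
        for sd in (-1,1):
            P=sil(cc,p,org(p,n),l,r,sd);q=proj(cc,P)[0];t=proj(cc,P+.002*ax(p))[0]-q;t/=np.linalg.norm(t);nn=np.array([-t[1],t[0]])
            u=np.arange(-w,w+.01,.25);S=q+u[:,None]*nn
            if S.min()<2 or S[:,0].max()>637 or S[:,1].max()>397 or len(u)<6: continue
            L=np.array([map_coordinates(I[:,:,k],[S[:,1],S[:,0]],order=1) for k in range(3)])
            G=np.linalg.norm(L[:,4:]-L[:,:-4],axis=0)*np.exp(-(u[2:-2]/w)**2);i=G.argmax()
            if G[i]>10: E.append((n,l,r,sd,q+u[i+2]*nn,nn))
    return E
def res(p,E):
    o=[(proj(V[n][0],sil(V[n][0],p,org(p,n),l,r,sd))[0]-m)@nn for n,l,r,sd,m,nn in E]
    return np.r_[o,p[1]/.02,p[2]/.001,p[3]/.002,p[4:]/.003]
best=None
for t0 in np.radians([0,6,12,18,24]):
    p=np.r_[t0,np.zeros(6)]
    for W in (8,6,4,4):
        E=edges(p,W);r=least_squares(res,p,args=(E,),loss="soft_l1");p=r.x
    m=r.cost/len(E)
    print("start",round(np.degrees(t0)),"pitch %.2f yaw %.2f"%tuple(np.degrees(p[:2])),p[2:],len(E),"cost/edge %.3f"%m)
    if best is None or m<best[0]: best=(m,p)
p=best[1];a=ax(p)
for l in (.067,.070): print(l,proj(c,[g+l*a+.014*np.cross(a,R[:,1])*k for k in (-1,0,1)]).ravel())
E
python3 shaft.py E; python3 -c "
from workcell import status;print(status.sense()['t'])"
```

```text
start 0 pitch 6.67 yaw 0.37 [ 0.     -0.0065  0.      0.0002  0.0002] 57 cost/edge 0.248
start 6 pitch 13.69 yaw 0.52 [-0.     -0.0009  0.      0.     -0.    ] 64 cost/edge 0.176
start 12 pitch 14.22 yaw 0.66 [-0.0001 -0.001   0.0001 -0.0001 -0.0004] 64 cost/edge 0.169
start 18 pitch 14.22 yaw 0.46 [ 0.     -0.0014  0.0001 -0.0003 -0.0006] 64 cost/edge 0.170
start 24 pitch 14.29 yaw 0.43 [ 0.0001 -0.0012  0.0001 -0.0002 -0.0006] 63 cost/edge 0.170
0.067 [318.4753 138.211  318.3644 128.6302 318.2734 120.7712]
0.07 [318.5765 130.5636 318.4541 121.6352 318.354  114.3282]
19.0833
```

{"name": "drive_tool", "arguments": {"targets": "0 0 2 0;0 0 2 0;0 0 1 0;0 0 0 0;0 0 0 0"}}

```text
t: 19.5
ee_pos: [0.4784, -0.0012, 0.082]
eef_rot: [[0.989, -0.148, 0.0], [-0.148, -0.989, -0.0], [0.0, 0.0, -1.0]]
ft_force: [-2.1, 0.1, 1.5]
grip_width: 0.0185
grip_force: 40.0
```

{"name": "drive_tool", "arguments": {"targets": "0 0 -5 0;0 0 -10 0;0 0 -20 0;0 0 -30 0;0 0 -30 0;0 0 -20 0;0 0 0 0;0 0 0 0;0 0 0 0"}}

```text
t: 20.25
ee_pos: [0.4774, -0.001, 0.1966]
eef_rot: [[0.989, -0.148, -0.001], [-0.148, -0.989, 0.0], [-0.001, -0.0, -1.0]]
ft_force: [0.2, -0.1, -2.5]
grip_width: 0.0186
grip_force: 40.0
```

```bash
python3 snap.py F >/dev/null; python3 shaft.py F
```

```text
start 0 pitch 10.41 yaw 0.13 [ 0.0002 -0.0073  0.0002 -0.0009 -0.0024] 64 cost/edge 0.268
start 6 pitch 14.18 yaw -0.08 [ 0.0004 -0.0032  0.     -0.0003 -0.0004] 64 cost/edge 0.214
start 12 pitch 15.72 yaw 0.01 [ 0.0003 -0.0024  0.0001 -0.0004 -0.0005] 64 cost/edge 0.208
start 18 pitch 15.81 yaw 0.10 [ 0.0002 -0.0024  0.0001 -0.0004 -0.0006] 64 cost/edge 0.190
start 24 pitch 16.04 yaw 0.02 [ 0.0003 -0.0019  0.0001 -0.0003 -0.0004] 64 cost/edge 0.185
0.067 [316.5768 141.0487 316.653  130.0258 316.7154 120.9786]
0.07 [316.5672 133.3979 316.6452 122.9998 316.7091 114.4866]
```

```bash
sed -i 's/^best=None/if len(sys.argv)>2: F=[x for x in F if x[0]==sys.argv[2]]\nbest=None/' shaft.py
for a in "D w" "E w" "F w" "F s"; do echo $a; python3 shaft.py $a | cut -c1-90 | grep start; done
```

```text
D w
start 0 pitch -0.04 yaw -0.34 [0.0006 0.0007 0.     0.     0.    ] 28 cost/edge 0.252
start 6 pitch 4.03 yaw 0.34 [0.0002 0.001  0.     0.     0.    ] 28 cost/edge 0.255
start 12 pitch 3.96 yaw 0.34 [0.0002 0.001  0.     0.     0.    ] 28 cost/edge 0.255
start 18 pitch 3.69 yaw 0.30 [0.0003 0.001  0.     0.     0.    ] 28 cost/edge 0.246
start 24 pitch 3.83 yaw 0.31 [0.0002 0.001  0.     0.     0.    ] 28 cost/edge 0.247
E w
start 0 pitch 16.26 yaw 0.19 [0.0002 0.0007 0.     0.     0.    ] 28 cost/edge 0.276
start 6 pitch 16.23 yaw 0.18 [0.0002 0.0007 0.     0.     0.    ] 28 cost/edge 0.271
start 12 pitch 16.22 yaw 0.16 [0.0002 0.0007 0.     0.     0.    ] 28 cost/edge 0.289
start 18 pitch 16.29 yaw 0.17 [0.0002 0.0007 0.     0.     0.    ] 28 cost/edge 0.290
start 24 pitch 16.09 yaw 0.26 [0.0002 0.0008 0.     0.     0.    ] 28 cost/edge 0.260
F w
start 0 pitch 20.36 yaw -0.01 [0.0004 0.0013 0.     0.     0.    ] 28 cost/edge 0.203
start 6 pitch 20.35 yaw 0.03 [0.0003 0.0013 0.     0.     0.    ] 28 cost/edge 0.215
start 12 pitch 20.45 yaw 0.06 [0.0003 0.0013 0.     0.     0.    ] 28 cost/edge 0.208
start 18 pitch 20.46 yaw 0.03 [0.0003 0.0012 0.     0.     0.    ] 28 cost/edge 0.210
start 24 pitch 20.54 yaw 0.05 [0.0003 0.0015 0.     0.     0.    ] 28 cost/edge 0.218
F s
start 0 pitch 7.82 yaw -0.00 [-0.0001 -0.0005 -0.      0.0007  0.0013] 36 cost/edge 0.175
start 6 pitch 9.86 yaw 0.00 [-0.0001 -0.0009 -0.0002  0.0009  0.0024] 36 cost/edge 0.165
start 12 pitch 14.18 yaw -0.02 [-0.     -0.0001 -0.0001  0.      0.0003] 36 cost/edge 0.09
start 18 pitch 15.03 yaw 0.00 [-0.     -0.0004 -0.0002  0.0001  0.0008] 36 cost/edge 0.098
start 24 pitch 15.47 yaw 0.01 [-0.     -0.0003 -0.0002  0.      0.0006] 36 cost/edge 0.068
```

{"name": "drive_tool", "arguments": {"targets": "0 -29 -4 0;0 -29 -4 0;0 -29 -4 0;0 -30 -4 0;15 0 0 0;20 0 0 0;15 0 0 0;12 0 0 0;0 0 0 0;0 0 0 0;0 0 0 0;0 0 0 0"}}

```text
t: 21.55
ee_pos: [0.5557, 0.1055, 0.2127]
eef_rot: [[0.989, -0.148, -0.001], [-0.148, -0.989, 0.0], [-0.001, -0.0, -1.0]]
ft_force: [0.3, -0.2, -1.9]
grip_width: 0.019
grip_force: 40.0
```

```bash
python3 snap.py G; for k in w s; do python3 shaft.py G $k | cut -c1-90; done; python3 - <<'E'
from h import *
import pickle,cv2
c,im,s=pickle.load(open("G.pkl","rb"));t=get_image("scene");np.save("gs.npy",t)
o=np.zeros((600,800,3),np.uint8)
o[:300]=cv2.resize(t[165:210,285:405,::-1],(800,300),interpolation=3)
o[300:]=cv2.resize(im[0:210,180:460,::-1],(800,600),interpolation=3)[:300]
cv2.imwrite("pics/g.png",o)
p=np.load("cam.npy");y,T=p[3:5];a=np.array([-np.cos(y)*np.cos(T),-np.sin(y)*np.cos(T),-np.sin(T)])
q=proj(cam("scene"),[p[:3]+k*a for k in (-.045,.06,.15,.22,.298)]);print((q-[285,165])*800/120)
q=proj(c,[p[:3]+k*a for k in (.06,.15,.168)]);print((q-[180,0])*800/280+[0,300])
E
```

```text
21.55 [0.5557 0.1055 0.2127] [ 0.9891 -0.1476 -0.0014] [-0.7742  0.3729  0.6623  1.866  -0.271   0.9948 -1.7145]
[[  307.8754 -3002.0333]
 [  323.6924 -1133.313 ]
 [  320.1946  -258.6259]]
start 0 pitch 52.70 yaw -1.06 [0.0007 0.0002 0.     0.     0.    ] 17 cost/edge 0.619
start 6 pitch 20.00 yaw 0.37 [-0.      0.0008  0.      0.      0.    ] 28 cost/edge 0.081
start 12 pitch 19.96 yaw 0.30 [0.     0.0009 0.     0.     0.    ] 28 cost/edge 0.073
start 18 pitch 20.01 yaw 0.38 [-0.      0.0008  0.      0.      0.    ] 28 cost/edge 0.081
start 24 pitch 19.89 yaw 0.32 [0.     0.0008 0.     0.     0.    ] 28 cost/edge 0.073
0.067 [317.4558 147.9066 317.4452 133.6887 317.4365 121.994 ]
0.07 [317.4995 140.3159 317.4844 126.6434 317.4721 115.4289]
start 0 pitch -5.39 yaw -0.01 [ 0.0001  0.0008 -0.0003 -0.0008 -0.0019] 35 cost/edge 0.155
start 6 pitch 7.03 yaw 0.01 [-0.0001 -0.0015 -0.0002  0.0014  0.0069] 36 cost/edge 0.127
start 12 pitch 14.81 yaw 0.00 [-0.     -0.0006 -0.0003  0.0005  0.0014] 36 cost/edge 0.061
start 18 pitch 14.86 yaw 0.00 [-0.     -0.0006 -0.0003  0.0005  0.0014] 36 cost/edge 0.061
start 24 pitch 15.98 yaw 0.00 [-0.     -0.0004 -0.0002  0.0003  0.0009] 36 cost/edge 0.053
0.067 [316.5404 140.959  316.6201 129.9818 316.6855 120.9724]
0.07 [316.5284 133.3081 316.6103 122.9567 316.6774 114.4819]
[[661.7831 110.4885]
 [480.0151 129.59  ]
 [336.0622 144.7175]
 [230.8994 155.7687]
 [120.1124 167.411 ]]
[[ 379.7901 -359.9202]
 [ 387.0836  670.6818]
 [ 387.8733  782.2784]]shaft.py:13: RuntimeWarning: invalid value encountered in sqrt
  return X+r*(k*v+sd*np.sqrt(1-k*k)*w)
```

View pics/g.png

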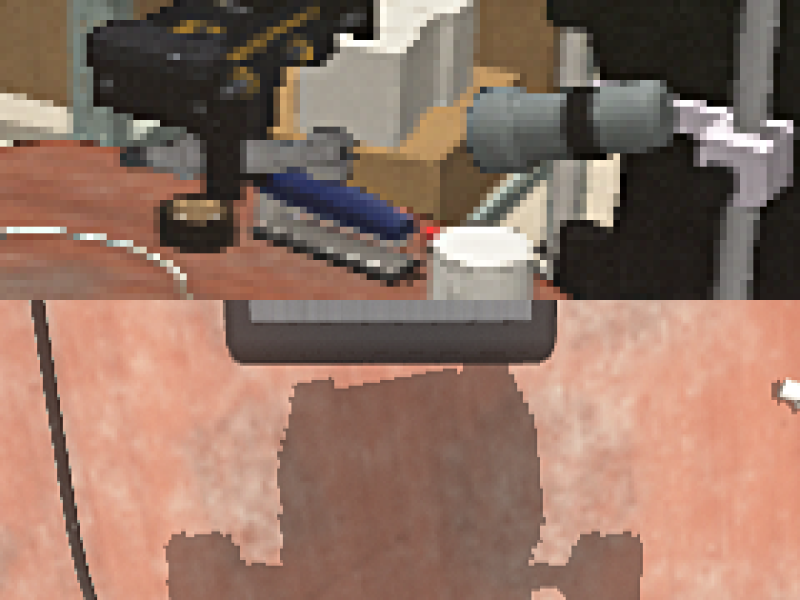

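The scene crop shows the shaft held in line with the barrel: pinion ≈(330,150), thread end ≈(125,157), barrel front ≈(470,127), rear ≈(665,115). Next I compare the barrel and shaft slopes numerically within the same camera.

```bash
cat > cmp.py <<'E'
from h import *
import pickle,sys
from scipy.ndimage import map_coordinates,gaussian_filter
c=cam("scene")
I=np.mean([get_image("scene").astype(float) for _ in range(3)],0)
I=gaussian_filter(I,(.5,.5,0))
def sil(a,X,r,sd):
    v=c[1][:3,3]-X;v=v-a*(v@a);d=np.linalg.norm(v);v/=d;w=np.cross(a,v);k=r/d
    return X+r*(k*v+sd*np.sqrt(1-k*k)*w)
def fit(name,o,yaw,F):
    A=lambda t:np.array([np.cos(yaw)*np.cos(t),np.sin(yaw)*np.cos(t),np.sin(t)])
    def pts(q): # q: tilt, dz (image shift), dx
        a=A(q[0]);return a,[(sil(a,o+l*a+[q[2],0,q[1]],r,sd),l,r,sd) for l,r in F for sd in (-1,1)]
    def edges(q,w):
        a,P=pts(q);E=[]
        for X,l,r,sd in P:
            u0=proj(c,X)[0];t=proj(c,X+.002*a)[0]-u0;t/=np.linalg.norm(t);n=np.array([-t[1],t[0]]);u=np.arange(-w,w+.01,.2);S=u0+u[:,None]*n
            L=np.array([map_coordinates(I[:,:,k],[S[:,1],S[:,0]],order=1) for k in range(3)])
            G=np.linalg.norm(L[:,5:]-L[:,:-5],axis=0);uc=(u[5:]+u[:-5])/2;G=G*np.exp(-(uc/w)**2)
            i=G.argmax();j=slice(max(0,i-3),i+4);E.append((u0+(G[j]@uc[j]/G[j].sum())*n,n))
        return E
    out=[]
    for t0 in (10,14,18,22):
        q=np.array([np.radians(t0),0,0])
        for w in (3.5,3,2.5,2.5):
            E=edges(q,w)
            r=least_squares(lambda q:np.r_[[(proj(c,X[0])[0]-m)@n for X,(m,n) in zip(pts(q)[1],E)],q[1]/.004,q[2]/.002],q,loss="soft_l1",f_scale=.3);q=r.x
        out.append((round(np.degrees(q[0]),2),np.round(q[1]*1e3,1),round(r.cost,3)))
    print(name,out)
p=np.load("cam.npy");L=np.linspace
fit("barrel",p[:3],p[3],[(l,.018) for l in np.r_[L(-.034,-.011,6),L(.012,.034,6)]]+[(-0+l,.023) for l in ()]) if 0 else None
# along +axis away from lens: l negative = lens side
fit("barrel",p[:3],p[3],[(l,.018) for l in np.r_[L(.012,.036,7),L(-.034,-.012,7)]]+[(l,.023) for l in L(-.056,-.047,4)])
s=status.sense();R=s["eef_rot"];g=s["ee_pos"]+R@[0,0,.006];yaw=np.arctan2(R[1,0],R[0,0])
F=[(l,.0137) for l in (.052,.056,.060,.064)]+[(l,.008) for l in L(.032,.045,4)]+[(l,.010) for l in L(.016,.024,3)]+[(l,.008) for l in L(-.055,-.043,4)]+[(l,.006) for l in L(-.077,-.063,4)]
fit("shaft",g,yaw,F)
E
python3 cmp.py
```

```text
barrel [(np.float64(19.51), np.float64(0.1), np.float64(1.596)), (np.float64(19.51), np.float64(0.0), np.float64(1.596)), (np.float64(19.5), np.float64(0.1), np.float64(1.606)), (np.float64(19.51), np.float64(0.0), np.float64(1.632))]
shaft [(np.float64(14.83), np.float64(2.1), np.float64(2.16)), (np.float64(14.81), np.float64(2.1), np.float64(2.166)), (np.float64(14.9), np.float64(2.0), np.float64(2.372)), (np.float64(14.92), np.float64(2.0), np.float64(2.421))]
```

```bash
python3 - <<'E'
import pickle,numpy as np
for n in "DFG":
    im=pickle.load(open(n+".pkl","rb"))[1].astype(float)
    print(n,[tuple(im[r,309:326].mean(0).astype(int)) if 0 else int(im[r,309:326].mean()) for r in range(104,176)])
    print(" R-B",[int((im[r,309:326,0]-im[r,309:326,2]).mean()) for r in range(104,176)])
    # widths of grey region per row
    w=[]
    for r in range(108,172,4):
        d=(im[r,:,0]-im[r,:,2]); 
        g=np.abs(d)<22; i=318
        l=i
        while l>240 and g[l-1:l+1].any(): l-=1
        h=i
        while h<400 and g[h:h+2].any(): h+=1
        w.append((r,l,h))
    print(w)
E
```

```text
D [121, 123, 124, 124, 124, 127, 129, 129, 141, 162, 160, 160, 160, 160, 160, 161, 164, 147, 101, 168, 183, 181, 180, 181, 181, 180, 180, 180, 180, 179, 179, 179, 178, 178, 178, 178, 178, 178, 178, 178, 179, 178, 179, 179, 179, 178, 177, 177, 177, 176, 176, 175, 175, 174, 174, 174, 174, 174, 168, 168, 185, 183, 182, 182, 182, 182, 182, 182, 182, 182, 182, 182]
 R-B [3, 2, 3, 2, 3, 3, 3, 3, 3, 3, 2, 2, 2, 3, 2, 3, 3, 2, 4, 8, 8, 8, 8, 8, 8, 7, 8, 8, 8, 8, 8, 8, 8, 8, 8, 8, 9, 8, 8, 8, 8, 8, 8, 8, 9, 9, 8, 9, 8, 8, 9, 8, 9, 9, 9, 9, 9, 9, 9, 9, 9, 9, 9, 9, 10, 10, 10, 10, 9, 9, 9, 9]
[(108, 287, 400), (112, 287, 400), (116, 286, 400), (120, 286, 400), (124, 286, 400), (128, 285, 400), (132, 285, 400), (136, 285, 400), (140, 287, 400), (144, 288, 400), (148, 288, 348), (152, 288, 348), (156, 288, 348), (160, 291, 347), (164, 301, 334), (168, 301, 334)]
F [118, 119, 121, 121, 121, 123, 128, 146, 160, 158, 157, 157, 157, 157, 157, 158, 156, 149, 149, 141, 111, 80, 82, 84, 83, 83, 86, 115, 150, 147, 146, 158, 174, 157, 158, 169, 171, 169, 169, 169, 169, 169, 168, 168, 169, 168, 168, 168, 1
[... 796 characters left out ...]
, 158, 159, 157, 158, 158, 158, 158, 157, 157, 157, 156, 157, 157, 156, 155, 156, 156, 157, 156, 157, 157, 156, 156, 156, 156, 156, 155, 155, 155, 156, 156, 156, 156, 156, 155, 156, 154]
 R-B [53, 53, 52, 52, 51, 51, 50, 50, 51, 50, 50, 50, 49, 48, 49, 50, 47, 29, 14, 6, 7, 7, 8, 8, 7, 7, 7, 6, 9, 9, 8, 9, 9, 8, 8, 9, 9, 9, 9, 9, 9, 8, 9, 8, 8, 9, 9, 8, 9, 9, 9, 9, 9, 9, 9, 9, 9, 9, 9, 8, 9, 9, 9, 9, 9, 9, 9, 9, 9, 8, 8, 9]
[(108, 318, 318), (112, 318, 318), (116, 318, 318), (120, 318, 318), (124, 294, 341), (128, 286, 350), (132, 283, 352), (136, 283, 352), (140, 284, 352), (144, 284, 352), (148, 284, 351), (152, 285, 351), (156, 285, 351), (160, 285, 351), (164, 285, 350), (168, 286, 350)]
```

```bash
cat > ell.py <<'E'
import pickle,numpy as np,cv2,sys
from h import *
for n in sys.argv[1:]:
    c,im,s=pickle.load(open(n+".pkl","rb"));g=im.astype(float).mean(2)[110:150,270:366]
    big=cv2.resize(g,None,fx=8,fy=8,interpolation=cv2.INTER_CUBIC)
    for th in (95,105,115) if n!="G" else (85,95,105):
        m=(big<th).astype(np.uint8);k,lab,st,ce=cv2.connectedComponentsWithStats(m)
        cy,cx=int((127.6-110+.5)*8),int((317.5-270+.5)*8);L=lab[cy,cx]
        if L==0: print(n,th,"none");continue
        ct=max(cv2.findContours((lab==L).astype(np.uint8),0,1)[0],key=len);e=cv2.fitEllipse(ct)
        x,y,w,h,A=st[L];ctr=np.array([e[0][0]/8+270-.5,e[0][1]/8+110-.5])
        print(n,th,"bbox",w/8,h/8,"ell",np.array(e[1])/8,round(e[2],1),ctr,"area ratio",A/(np.pi/4*(w*w)))
        # solve pitch: project circle of radius r perpendicular to axis
        R=np.array(s["eef_rot"]);g0=np.array(s["ee_pos"])+R@[0,0,.006]
        def circ(q):
            t,r,l,yy=q;a=R@[np.cos(t),0,-np.sin(t)];v=R@[np.sin(t),0,np.cos(t)];u=R[:,1]
            ph=np.linspace(0,2*np.pi,120);P=g0+l*a+R[:,1]*yy+r*(np.cos(ph)[:,None]*u+np.sin(ph)[:,None]*v);return proj(c,P)
        C=ct[:,0,:]/8+[270-.5,110-.5]
        def res(q):
            Q=circ(q);return np.array([Q[:,0].min()-C[:,0].min(),Q[:,0].max()-C[:,0].max(),Q[:,1].min()-C[:,1].min(),Q[:,1].max()-C[:,1].max()])
        q=least_squares(res,[.33,.008,.068,0],x_scale=[.1,.001,.01,.001]).x;print("  pitch %.2f r %.2f mm l %.2f mm y %.2f"%(np.degrees(q[0]),*(q[1:]*1e3)))
E
python3 ell.py F G; python3 - <<'E'
import pickle,numpy as np
im=pickle.load(open("G.pkl","rb"))[1].astype(float).mean(2)
for r in range(119,146): print(r,im[r,280:356:2].astype(int))
E
```

```text
F 95 bbox 25.125 7.0 ell [ 6.558  25.1764] 90.2 [317.6873 127.3347] area ratio 0.2665227798773612
  pitch 15.01 r 5.33 mm l 67.93 mm y 0.49
F 105 bbox 25.5 7.375 ell [ 7.1176 25.664 ] 90.2 [317.7127 127.3812] area ratio 0.2858180465906356
  pitch 15.62 r 5.38 mm l 68.11 mm y 0.46
F 115 bbox 25.875 7.875 ell [ 7.5857 26.0858] 90.1 [317.728  127.3965] area ratio 0.30008742706435176
  pitch 16.50 r 5.41 mm l 68.43 mm y 0.48
G 85 bbox 25.125 6.875 ell [ 6.4782 25.4806] 90.1 [317.8334 127.2962] area ratio 0.26601853907352563
  pitch 14.71 r 5.35 mm l 67.80 mm y 0.48
G 95 bbox 25.625 7.375 ell [ 7.046 25.914] 90.1 [317.817  127.3573] area ratio 0.2825213267020914
  pitch 15.54 r 5.41 mm l 68.08 mm y 0.48
G 105 bbox 25.875 7.75 ell [ 7.5268 26.3181] 90.1 [317.846  127.3774] area ratio 0.29976056681108826
  pitch 16.21 r 5.43 mm l 68.29 mm y 0.48
119 [107 105 107 110 107 106 104 106 105 108 113 115 117 116 111 109 110 114
 111 109 109 109 101 102 105 111 109 107 104 101 106 107 110 111 108 114
 107 105]
120 [106 108 109 111 108 105 107 106 106 108 112 117 117 117 116 113 116 110
 110 109 107
[... 3370 characters left out ...]
61 128 129 162 157 155 141 153 153 154 142 139 161
 103 103]
142 [154 172 144 170 132 153 154 151 151 127 155 159 160 131 123 161 166 138
 165 162 160 142 163 162 127 128 160 157 156 137 153 154 156 143 136 160
 107 102]
143 [ 92 174  92 169 132 152 154 152 152 125 155 158 159 129 124 161 166 137
 164 161 160 140 163 163 129 128 161 157 154 139 153 154 156 141 132 161
 105 103]
144 [ 97 164  95 169 132 151 155 153 152 132 156 158 161 128 125 159 163 137
 164 162 160 140 163 165 129 128 161 156 155 138 152 153 157 140 132 163
 101 103]
145 [107  99  95 167 132 151 153 152 151 128 155 158 161 132 123 160 162 138
 163 162 160 140 162 166 127 128 161 157 155 137 154 154 159 138 127 161
 102 103]
```

The face's centre hole (7.7 px by 25.8 px) gives a shaft pitch ≈16°, the scene fit gives ≈15°, and the barrel is ≈19°. So I need about 3.4° more, and I'll repeat the pivot about 4 mm deeper.

{"name": "drive_tool", "arguments": {"targets": "-20 0 0 0;-21 0 0 0;-21 0 0 0;0 29 4 0;0 29 4 0;0 29 4 0;0 30 4 0;0 0 30 0;0 0 30 0;0 0 25 0;0 0 18 0;0 0 5 0;0 0 2 0;0 0 0 0"}}

```text
t: 23.07
ee_pos: [0.4786, -0.0013, 0.0874]
eef_rot: [[0.989, -0.148, 0.001], [-0.148, -0.989, -0.0], [0.001, -0.0, -1.0]]
ft_force: [0.4, 0.6, -2.8]
grip_width: 0.0187
grip_force: 40.0
```

{"name": "drive_tool", "arguments": {"targets": "0 0 2 0;0 0 2 0;0 0 2 0;0 0 1 0;0 0 1 0;0 0 1 0;0 0 0 0;0 0 0 0"}}

```text
t: 23.73
ee_pos: [0.4783, -0.0011, 0.0781]
eef_rot: [[0.989, -0.148, 0.0], [-0.148, -0.989, 0.0], [0.0, -0.0, -1.0]]
ft_force: [2.0, 0.6, 1.7]
grip_width: 0.019
grip_force: 40.0
```

Lift, then return to the previous viewing pose (the exact reverse).

{"name": "drive_tool", "arguments": {"targets": "0 0 -5 0;0 0 -15 0;0 0 -30 0;0 0 -35 0;0 0 -34 0;0 -29 -4 0;0 -29 -4 0;0 -29 -4 0;0 -30 -4 0;20 0 0 0;21 0 0 0;21 0 0 0;0 0 0 0;0 0 0 0;0 0 0 0;0 0 0 0"}}

```text
t: 25.07
ee_pos: [0.5552, 0.1054, 0.2125]
eef_rot: [[0.989, -0.148, -0.002], [-0.148, -0.989, 0.0], [-0.002, 0.0, -1.0]]
ft_force: [-0.2, 0.7, -1.8]
grip_width: 0.0184
grip_force: 40.0
```

```bash
python3 snap.py H; sed -i 's/n!="G"/n not in "GHIJ"/' ell.py; python3 ell.py H; python3 cmp.py; python3 shaft.py H w | cut -c1-80; python3 shaft.py H s|cut -c1-90
```

```text
25.0667 [0.5552 0.1054 0.2125] [ 0.989  -0.1477 -0.0025] [-0.7883  0.3767  0.6819  1.8674 -0.2803  0.997  -1.7051]
[[  303.4103 -3112.8768]
 [  321.7212 -1156.5883]
 [  319.1767  -263.2568]]
H 85 bbox 25.875 8.25 ell [ 8.2353 26.1578] 90.2 [317.7986 129.7384] area ratio 0.3252853811341181
  pitch 16.93 r 5.41 mm l 67.54 mm y 0.43
H 95 bbox 26.25 8.75 ell [ 8.7136 26.5476] 90.3 [317.7767 129.8025] area ratio 0.33918408552264606
  pitch 17.77 r 5.45 mm l 67.82 mm y 0.45
H 105 bbox 26.625 9.125 ell [ 9.1396 26.8886] 90.3 [317.7655 129.8427] area ratio 0.3500994802744419
  pitch 18.32 r 5.49 mm l 68.02 mm y 0.48
barrel [(np.float64(19.62), np.float64(-0.0), np.float64(2.139)), (np.float64(19.62), np.float64(-0.0), np.float64(2.138)), (np.float64(19.62), np.float64(-0.0), np.float64(2.138)), (np.float64(19.58), np.float64(-0.0), np.float64(2.151))]
shaft [(np.float64(17.38), np.float64(1.8), np.float64(2.954)), (np.float64(17.32), np.float64(1.8), np.float64(3.135)), (np.float64(20.57), np.float64(-0.5), np.float64(6.005)), (np.float64(20.57), np.float64(-0.5), np.float64(6.006))]
start 0
[... 398 characters left out ...]
0.067 [317.5089 153.6922 317.4931 137.0047 317.48   123.2448]
0.07 [317.557  146.2086 317.5363 129.9885 317.5192 116.6549]
start 0 pitch -4.77 yaw -0.01 [ 0.0001  0.0007 -0.0002 -0.0008 -0.0016] 35 cost/edge 0.130
start 6 pitch -3.68 yaw -0.01 [ 0.0001  0.0004 -0.0001 -0.0006 -0.001 ] 35 cost/edge 0.121
start 12 pitch 18.36 yaw 0.01 [-0.0001 -0.0007 -0.0004  0.0006  0.0018] 36 cost/edge 0.063
start 18 pitch 18.51 yaw 0.01 [-0.     -0.0007 -0.0004  0.0005  0.0017] 36 cost/edge 0.065
start 24 pitch 19.45 yaw 0.00 [-0.     -0.0005 -0.0003  0.0003  0.0011] 36 cost/edge 0.087
0.067 [316.5403 145.0546 316.6194 132.1236 316.6844 121.4981]
0.07 [316.528  137.4288 316.6094 125.0781 316.6761 114.9568]
```

Shaft pitch is now ≈18.5° against the camera's ≈19°. The face comes out at (0.619, 0.0955, 0.228) against the focus at (0.620, 0.0964, 0.229). One last nudge, then settle.

{"name": "drive_tool", "arguments": {"targets": "1 -1 0 0;0 0 0 0;0 0 0 0;0 0 0 0;0 0 0 0;0 0 0 0;0 0 0 0;0 0 0 0;0 0 0 0;0 0 0 0;0 0 0 0;0 0 0 0"}}

```text
t: 26.37
ee_pos: [0.5578, 0.1063, 0.213]
eef_rot: [[0.989, -0.148, -0.0], [-0.148, -0.989, 0.0], [-0.0, -0.0, -1.0]]
ft_force: [-0.1, -0.3, -2.6]
grip_width: 0.0186
grip_force: 40.0
```

```bash
python3 snap.py I|head -1; python3 ell.py I|tail -2; python3 - <<'E'
from workcell import status,ticket
import numpy as np
s=status.sense();print(s["ee_pos"],abs(np.array(s["qvel"])).max(),s["grip_force"],s["t"])
print(ticket.sign_off())
E
```

```text
26.3667 [0.5578 0.1063 0.213 ] [ 0.989  -0.1477 -0.    ] [-0.7874  0.3797  0.6815  1.8622 -0.2817  0.9974 -1.705 ]
I 105 bbox 26.625 9.25 ell [ 9.1689 26.8532] 90.3 [317.7623 129.8478] area ratio 0.3508572106125108
  pitch 18.59 r 5.48 mm l 68.11 mm y 0.48
[0.55783679 0.10622734 0.21301749] 0.001632911573239083 40.00247346237302 26.4167
the job is handed in; nothing more can be done
None
```

The job is handed in: the cam lever is flipped over, the tailstock is back at its stop, and the shaft is held still with its toothed face about 2 mm from the focus point by my measurements and within about 1° of square (pitch 18.6° against the camera's 18.8–19.6°).

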